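Hold the solvent-waste safety can open by its lever

ROBOT

A 6-joint arm with a two-finger parallel gripper is mounted at the origin on the work surface. World frame = base frame: x ahead of the robot, y to its left, z up, the work surface at z = 0. Lengths are in m, angles in degrees, forces in N, time in s.
With the tool pointing down it reaches from about 0.35 to 0.975 m from the base axis. Payload 7.1 kg.
Tool frame: the origin (TCP) lies on the centre line of the jaws, within the pads' length; the fingertips stand bot.tips_ahead ahead of it and the grasp point (between the pads) lies 8 mm behind it (bot.tips_ahead is the distance from the TCP to the fingertips, in m); z points along the fingers, y is the line along which they close (so a half turn about z gives the same grasp; the last joint's range is limited). The gripper opens to 88 mm and grips with 3 to 60 N. Pads are 20 mm wide; open, the fingers measure 115 mm over their backs; the gripper's body (75 mm by 178 mm) begins 61 mm behind the grasp point.
Start: joints at [73.167, 24.242, 93.386, -0, 62.372, -1.089], TCP at [0.17, 0.602, 0.234] pointing down, gripper open.
Joint ranges: [-172.04, 172.04], [-51.8, 120.97], [4.93, 147.93], [-75.15, 255.16], [6.16, 154.13], [-145.62, 145.62]. Speed limits (degrees/s): [136.94, 136.94, 172.46, 180, 180, 180].

INTERFACE

Orientations are given as a 3x3 rotation matrix whose columns are the frame's x, y, z axes.
In Python, from cell import bot gives the robot as it stands.
- The arm moves only by the tool jog_arm, never from a script. Its argument "deltas" is a list of rows, each a list of 7 numbers: the finger opening in cm, from 0 to 8.78, then the shift along the tool's x, y, z in cm, then the turn, a rotation vector about the tool's x, y, z in degrees. A call has exactly 10 rows; each row is the pose to reach, as a shift and turn from the pose commanded when the call began, along the tool's axes at that moment; what a row does not reach only later rows make up. A row lasts 1/8 s, in which the tool goes at most 62.5 mm and 10.7 degrees, less where a joint would pass 70% of its speed; a pose out of reach is approached as far as the arm can. A call with a gripper value outside its range is refused whole. The fingers move at their own pace and stop on an object; "grip_force" is the grip in N (left out, the last holds). Time passes only in rows, so rows that repeat a pose let the fingers close, or fill a call up. It gives the time, the measured TCP pose, the force, the opening and the grip force at its end, in the units of the state.
- bot.sense(): the state, without advancing time (a new reading comes with each control period).
- bot.capture(name): name is "scene" or "side" or "wrist"; returns a dict with "color" (480x640x3 uint8, blue, green, red), "range_z" (480x640 float32, m along the optical axis (not along the pixel's ray), 0 where there is no reading), "fovy" (degrees; the focal length in pixels is half the picture's height over the tangent of half this angle, whatever the lens; pixels are square), "cx", "cy" (the principal point, pixels), "T" (4x4, takes a point from camera to world coordinates). Camera axes: x right, y down, z forward; pixel columns grow to the right and rows downward; lengths in m; the calibration is good to about 2 mm. A picture is of the moment at which its call begins.
- bot.finish_job(): hands the job in; it is judged then, once.
Trained networks look in a picture, given as the dict that the camera call returned (one of the last four; its "shot" number tells which), for a name from the list of things; names that differ only in an ending like _2 or _b are one class to them, and where a whole thing is asked for, a point or a joint stands for the part that bears it (a point fixed in the world has none). Each returns a list of dicts, best first, with "confidence" (0 to 1); they miss things now and then, are a little off and sometimes report something else, mostly with a low value. They report only what shows in the picture. A call takes as long as a camera call.
- bot.recognise(picture, target): "rect" ([left, top, width, height] in pixels, round what is visible of it).
The state is a dict: "time": time; "joints": joint angles; "qd": joint speeds; "joint_efforts": joint torques, N m; "ee_pos": TCP position; "orientation": TCP orientation; "ft_force": force on the tool from outside, world axes, zero at the start; "wrist_torque": the same for the moment, N m; "gripper_width": opening from 0.0 (shut) to 1.0 (fully open); "gripper_force": force on a finger pad.
Only numpy, scipy, OpenCV 4.12 (cv2) and the standard library are available. Lean on these libraries where they do the work, as an engineer would, in place of code of your own. Each camera call takes 0.05 s, during which the arm holds its last target. There are 200 camera calls.

TASK

The lid of the steel waste can on the bench is locked by the turn catch at its front. With a fingertip push the catch round, a quarter turn either way, until its tongue is clear of the lid; then press the long end of the lever at the can's side all the way down so that the heavy lid rises, and finish while holding it down there, with the lid open on the lever alone and the robot touching nothing of the lid. Pick nothing up, and leave the glassware and other things round the can where they are.

Things in the scene. Friction and masses are not known exactly. Their poses are not given: they have to be found in the camera images.
- can: Solvent-waste safety can: plain steel tub 220 (x) x 190 (y) x 150 mm tall, fixed to the bench, with a heavy hinged lid over all its top (lid's upper face 157 mm above the bench). Origin: centre of its underside, on the bench. Own axes: -x is its front, roughly towards the robot, +y its left side, where the lever is, z up.
- catch (a joint): Turn catch, a flat steel bar on an upright pivot. 0 = its tongue points back over the lid's front edge and locks it; stops at +1.57 and -1.57 rad, a quarter turn either way (positive: anticlockwise from above, thumb tab towards the can's -y). Clear of the lid beyond 1.1 rad. Stays where it is left; 1.3 N at the tab turns it.
- catch_pivot (a point): Axis of the turn catch at the height of its 5 mm thick bar, 161 mm above the bench; in the can's frame at (-140, -45) mm. The tongue reaches 42 mm from it over the lid, 14 mm wide. A bracket 34 mm wide carries it below the bar, reaching at most 10 mm beyond this axis towards the front.
- thumb_tab (a point): Centre of the catch's upright thumb tab, 39 mm from the catch pivot on the outer side (away from the lid): a plate 22 mm along the bar, 6 mm thick, 26 mm tall, from 163 to 190 mm above the bench. Under it is only the 6 mm wide bar and free air. Push it sideways from either face to turn the catch.
- lever (a joint): The hand lever on the can's left side. 0 = at rest, long end up, short end under the lid's lug; grows as the long end goes down; 0.56 rad = fully down on its stop. A spring and the lid's weight bring it back to 0 when let go.
- lever_pivot (a point): Axis of the lever, level, along the can's y; in the can's frame at (12, 117, 160) mm. The long arm runs from here to the can's front; the short arm (62 mm, ending in a small black roller under a lug of the lid) to its back.
- press_point (a point): Middle of the upper face of the press plate on the lever's long end: ribbed steel, 62 mm along the lever, 54 mm across, a lip 12 mm proud at its outer end. It swings about the lever pivot (210 mm along the arm, 12.5 mm above its line): 230 mm above the bench at rest, sloping 0.28 rad up outwards; 114 mm when fully down, sloping 0.28 rad down. Raising the lid takes 5 to 17 N here.
- lever_arm: The whole lever with its press plate, plain steel, one rigid piece. Origin on the lever pivot; at 0 its axes are those of the can.
- flap: The lid: a steel plate 222 x 196 mm, 6 mm thick with an 18 mm skirt, about 1.4 kg (it varies). Origin at its centre: shut, in the can's frame at (0, 0, 156) mm with the can's axes. Its hinge line runs along the can's y through (114, 0, 156) mm; level when shut, tilted about 0.74 rad, front up, with the lever fully down. It falls shut by itself.
- beaker: Bystander, loose: glass beaker, 68 mm across, 85 mm tall, standing in front of the can. Origin: centre of its underside.
- amber: Bystander, loose: amber glass bottle with black cap, 62 mm across, 150 mm tall, standing beyond the lever on the can's left. Origin: centre of its underside.
- wash_bottle: Bystander, loose: white wash bottle with a bent spout, 60 mm across, 190 mm tall, standing at the can's right wall. Origin: centre of its underside.
- petri: Bystander, loose: stack of two clear dishes, 90 mm across, 29 mm tall, on the bench in front and to the right of the can. Origin: centre of its underside.
- spatula: Bystander, loose: thin steel spatula 180 mm long lying on the bench under and beside the lever's long end. Origin: middle of it, at the bench.
- flask: Bystander, loose: conical glass flask with a white porcelain funnel on it, 104 mm across the foot, 216 mm tall, on a blue pad 30 mm thick at the right of the bench. Origin: centre of its underside.
- rack: Bystander, loose: yellow tube rack 90 x 200 mm, 70 mm tall (its tubes reach 112 mm), at the right of the bench. Origin: centre of its underside.

How it is judged:
By the outcome, as a careful person would: the job done as asked, in the order asked, and still so for the second after the job is handed in, while the arm keeps its last pose, push and grip.
It also fails if it takes over 48 s, if anything falls off the work surface, if the arm or the gripper's body presses on something with over 40 N, if the wrist force passes 120 N, or if a joint passes its speed limit or range.

## Working session

There is one attempt and no reset: what is moved stays moved. The work goes in short steps, Python scripts to look and compute and a tool call to move; the robot and the scene stay as the last step left them, time stands still between calls to the robot, and variables do not carry over. Pictures are saved under pics/ and viewed, at most 10 in all, crops included, and the job is handed in when it is done.

Besides the shell and the picture viewer there is one more tool, called after ">>>" as name(argument=value, ...), one argument or row to a line, values as JSON. jog_arm: Moves the arm, as the interface text tells. Its arguments: {"type":"object","properties":{"deltas":{"type":"array"},"grip_force":{"type":"number"}},"required":["deltas"]}

```bash
mkdir -p pics; cat > h.py <<'E'
import numpy as np, cv2
from cell import bot
def f(p): return 240/np.tan(np.radians(p["fovy"])/2)
def cloud(p):
    z=p["range_z"]; v,u=np.mgrid[0:480,0:640]; k=f(p)
    c=np.stack([(u-p["cx"])*z/k,(v-p["cy"])*z/k,z],-1)
    w=c@p["T"][:3,:3].T+p["T"][:3,3]; w[z==0]=np.nan
    return w
def proj(p,X):
    T=p["T"]; c=(np.asarray(X)-T[:3,3])@T[:3,:3]
    return c[...,:2]/c[...,2:]*f(p)+[p["cx"],p["cy"]]
E
python3 - <<'E'
from h import *
print(bot.tips_ahead)
s=bot.sense(); print({k:np.round(v,3) for k,v in s.items()})
for n in("scene","side"):
    p=bot.capture(n); cv2.imwrite(f"pics/{n}0.png",p["color"]); np.savez(f"{n}0.npz",**{k:v for k,v in p.items()})
    for t in("can","flap","thumb_tab","press_point","lever_arm","catch_pivot","beaker","amber","wash_bottle"):
        r=bot.recognise(p,t); print(n,t,[(np.round(d["rect"]),round(d["confidence"],2)) for d in r[:2]])
    print(np.round(p["T"],3),p["fovy"])
E
```

```text
0.011
{'time': np.float64(0.0), 'joints': array([ 7.3167e+01,  2.4284e+01,  9.3431e+01,  1.0000e-03,  6.2372e+01,
       -1.0890e+00]), 'qd': array([ 0.078, -0.039, -0.001, -0.027, -0.094,  0.069]), 'joint_efforts': array([ 2.0000e-03, -5.4465e+01, -2.7367e+01,  6.4000e-02,  2.3000e-02,
       -0.0000e+00]), 'ee_pos': array([0.169, 0.601, 0.233]), 'orientation': array([[-0.962,  0.271, -0.   ],
       [ 0.271,  0.962, -0.001],
       [ 0.   , -0.002, -1.   ]]), 'ft_force': array([ 0.16 , -0.144, -0.406]), 'wrist_torque': array([-0.023,  0.039, -0.053]), 'gripper_force': np.float64(0.0), 'gripper_width': np.float64(0.997)}
scene can [(array([306., 158., 131., 191.]), 0.87), (array([369., 155.,  57., 102.]), 0.74)]
scene flap [(array([302., 217., 142.,  89.]), 0.94)]
scene thumb_tab [(array([312., 202.,  29.,  27.]), 0.68), (array([115., 210.,  62., 105.]), 0.18)]
scene press_point [(array([366., 154.,  57., 102.]), 0.77)]
scene lever_arm [(array([367., 156.,  55.,  99.]), 0.88)]
scene catch_pivot [(array([303., 157., 137., 193.]), 0.88)]
scene beaker [(array([305., 159., 136., 191.]),
[... 370 characters left out ...]
rray([217., 221., 127.,  80.]), 0.6)]
side thumb_tab [(array([219., 219., 126.,  83.]), 0.19)]
side press_point [(array([226., 278., 154.,  23.]), 0.95)]
side lever_arm [(array([308., 128.,  52.,  71.]), 0.74), (array([227., 277., 153.,  27.]), 0.73)]
side catch_pivot [(array([214., 216., 166., 126.]), 0.67)]
side beaker [(array([308., 127.,  52.,  73.]), 0.66), (array([355., 294.,  32.,  42.]), 0.63)]
side amber [(array([290., 358.,  32.,  68.]), 0.8), (array([331., 238.,  43.,  13.]), 0.33)]
side wash_bottle [(array([316., 201.,  25.,  31.]), 0.61)]
[[-0.994 -0.069  0.082  0.501]
 [-0.107  0.701 -0.706  0.783]
 [-0.009 -0.71  -0.704  0.986]
 [ 0.     0.     0.     1.   ]] 47.43404068905925
```

```bash
python3 - <<'E'
import numpy as np,cv2
for n,(x,y,w,h) in(("scene",(220,120,260,195)),("side",(180,170,280,210))):
    im=cv2.imread(f"pics/{n}0.png")[y:y+h,x:x+w]; cv2.imwrite(f"pics/{n}0c.png",cv2.resize(im,(780,585),interpolation=cv2.INTER_CUBIC))
# lid fit: points at z~0.159
from h import cloud
pts=[]
for n in("scene","side"):
    d=np.load(f"{n}0.npz"); w=cloud(d).reshape(-1,3)
    m=(abs(w[:,2]-.157)<.006)&(w[:,0]>.3)
    img=np.zeros((480,640),np.uint8); img[m.reshape(480,640)]=255
    k,l,st,c=cv2.connectedComponentsWithStats(cv2.morphologyEx(img,cv2.MORPH_OPEN,np.ones((3,3))))
    b=1+np.argmax(st[1:,4]); q=w[(l==b).ravel()]; r=cv2.minAreaRect((q[:,:2]*1000).astype(np.float32))
    print(n,st[b],r,q[:,2].mean())
E
```

```text
scene [ 308  217  131   83 6388] ((667.7695922851562, 14.07080078125), (231.07020568847656, 267.5355529785156), 83.19124603271484) 0.1550538172492712
side [ 217  217  128   82 7300] ((683.3136596679688, 13.425437927246094), (235.47232055664062, 235.3968505859375), 83.10166931152344) 0.1573531146205834
```

View pics/scene0c.png

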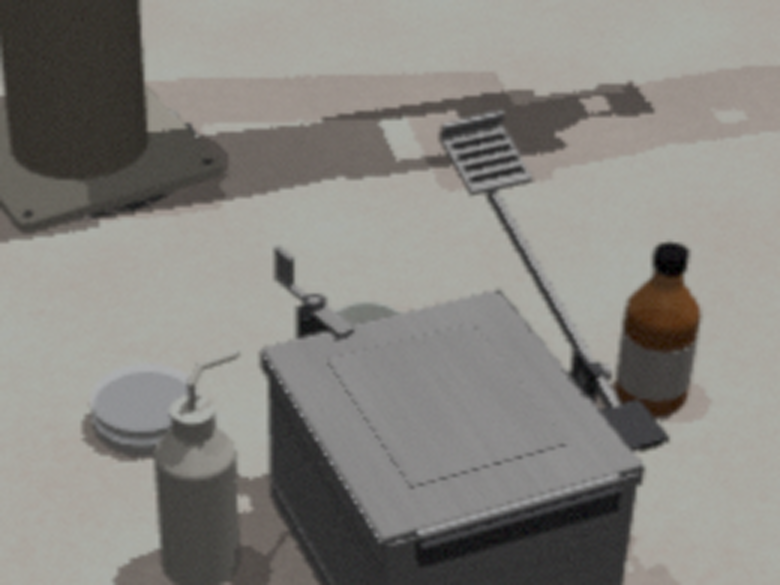

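View pics/side0c.png

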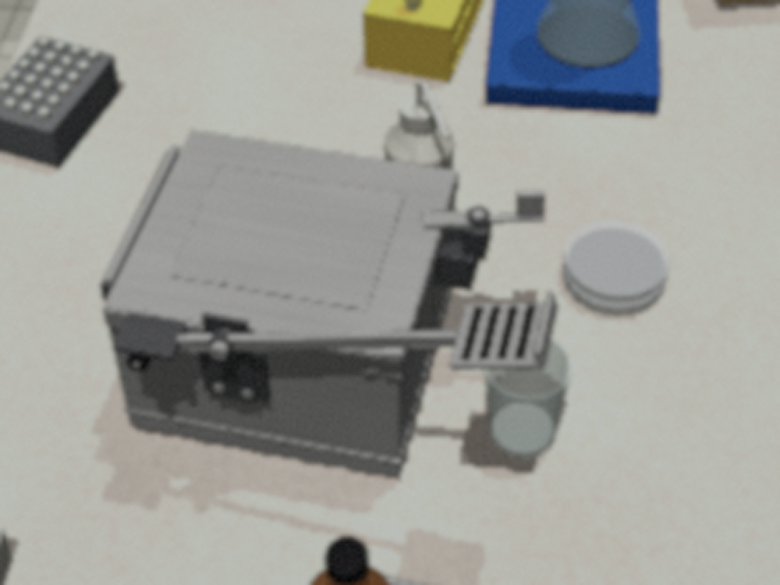

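The scene picture shows the lid corners at crop (265,350), (498,293), (640,470) and (385,538), and the tab at (284,265). In the side picture the lid corners are at (192,133), (456,175) and (112,305), the tab is at (530,204), and the beaker stands under and beside the press plate. I'll fit the can pose from these.

```bash
cat >> h.py <<'E'
def can2w(q,X):
    X=np.asarray(X,float)/1000; c,s=np.cos(q[2]),np.sin(q[2])
    return X@np.array([[c,s,0],[-s,c,0],[0,0,1]])+[q[0],q[1],0]
E
python3 - <<'E'
from h import *
from scipy.optimize import least_squares
a=np.load("scene0.npz");b=np.load("side0.npz")
X=dict(fr=(-111,-98,157),fl=(-111,98,157),bl=(111,98,157),br=(111,-98,157),tab=(-179,-45,177))
A=dict(fr=(265,350),fl=(498,293),bl=(640,470),br=(385,538),tab=(284,265))
B=dict(br=(192,133),fr=(456,175),bl=(112,305),tab=(530,204))
def res(q,full=False):
    r=[]
    for D,p,o,s in((A,a,(220,120),3),(B,b,(180,170),780/280)):
        for k,v in D.items(): r.append(proj(p,can2w(q,X[k]))-(np.array(v)/s+o))
    return np.array(r) if full else np.ravel(r)
o=least_squares(res,[.68,.014,-.12],loss="soft_l1"); q=o.x
print(q,np.degrees(q[2])); print(np.round(res(q,1),1)); np.save("q.npy",q)
for n,v in dict(tab=X["tab"],piv=(-140,-45,161),lp=(12,117,160)).items(): print(n,can2w(q,v).round(4))
def press(t):
    al=.28-t; return (12-210*np.cos(al)-12.5*np.sin(al)*-1*-1,117,160+210*np.sin(al)+12.5*np.cos(al))
for t in(0,.28,.56): print("press",t,can2w(q,press(t)).round(4))
for n,p in(("scene",a),("side",b)): print(n,proj(p,can2w(q,press(0))))
# bystanders: beaker, amber approx
w=cloud(b); 
for nm,r in(("beaker",(355,294,32,42)),("amber",(290,358,32,68))):
    z=w[r[1]:r[1]+r[3],r[0]:r[0]+r[2]].reshape(-1,3); z=z[(z[:,2]>.03)]; print(nm,np.nanmedian(z,0).round(3),np.nanpercentile(z,[5,95],axis=0).round(3))
E
```

```text
[ 0.67758371 -0.00267978 -0.10975012] -6.288218709796525
[[-2.5 -1.6]
 [-1.6 -3. ]
 [ 0.9 -3.6]
 [-0.6 -0.3]
 [ 1.4 -2.3]
 [-2.2 -2.4]
 [-0.7 -3.5]
 [-3.8 -0.3]
 [ 0.   0.9]]
tab [ 0.4947 -0.0278  0.177 ]
piv [ 0.5335 -0.0321  0.161 ]
lp [0.7023 0.1123 0.16  ]
press 0 [0.4983 0.1348 0.23  ]
press 0.28 [0.4936 0.1353 0.1725]
press 0.56 [0.5052 0.134  0.114 ]
scene [377.37550303 168.6531929 ]
side [365.81500169 286.6624566 ]
beaker [0.488 0.074 0.067] [[0.461 0.022 0.034]
 [0.514 0.169 0.236]]
amber [0.593 0.282 0.099] [[0.57  0.258 0.039]
 [0.619 0.296 0.15 ]]
```

>>> jog_arm(
  deltas=[
    [0,-3,-3.5,-4,0,0,8],
    [0,-7,-8,-8,0,0,16],
    [0,-11,-12.5,-11,0,0,24],
    [0,-15.5,-17.5,-13,0,0,32],
    [0,-20,-22.5,-15,0,0,40],
    [0,-24,-27,-16,0,0,48],
    [0,-28.5,-32,-17,0,0,56],
    [0,-33,-37,-17,0,0,64],
    [0,-37,-41.5,-17,0,0,72],
    [0,-40,-45,-17,0,0,80],
  ],
  grip_force=10,
)

```text
time: 2.25
ee_pos: [0.4248, 0.0753, 0.4041]
orientation: [[0.105, 0.995, 0.001], [0.995, -0.105, 0.0], [0.0, 0.001, -1.0]]
ft_force: [0.7, 0.6, 0.1]
gripper_width: 0.011
gripper_force: 0.0
```

```bash
python3 - <<'E'
from h import *
s=bot.sense(); print(s["time"],s["ee_pos"].round(3) if hasattr(s["ee_pos"],'round') else s["ee_pos"]); print(np.round(s["orientation"],3),s["gripper_width"])
p=bot.capture("wrist"); cv2.imwrite("pics/w1.png",p["color"]); np.savez("w1.npz",**p); print(np.round(p["T"],3),p["fovy"])
q=np.load("q.npy")
print(proj(p,can2w(q,[(-179,-45,177),(-140,-45,161),(-111,-98,157),(-111,98,157),(-190,117,230)])).round(0))
print(bot.recognise(p,"thumb_tab")[:2])
E
```

```text
2.25 [0.425 0.075 0.404]
[[ 0.105  0.995  0.001]
 [ 0.995 -0.105  0.   ]
 [ 0.     0.001 -1.   ]] 0.010965968074463
[[ 0.995 -0.1   -0.031  0.432]
 [-0.104 -0.951 -0.291  0.156]
 [-0.     0.292 -0.956  0.555]
 [ 0.     0.     0.     1.   ]] 68.94780341778109
[[388. 286.]
 [418. 281.]
 [436. 318.]
 [454. 162.]
 [399. 147.]]
[{'rect': [378.0, 264.0, 74.2, 31.7], 'confidence': 0.61}]
```

View pics/w1.png

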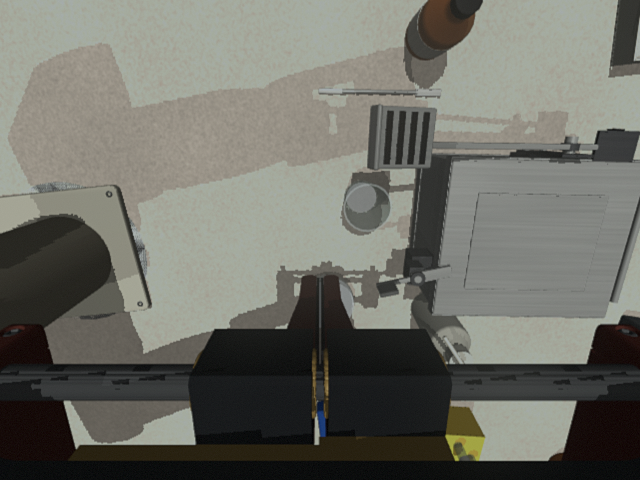

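The wrist view shows the tab at about (388,288), the pivot at (418,278) and the tongue end at (448,268), so the catch is already a little positive. The press plate is at (402,137) and the beaker at (366,207). I'll refine these with the depth data.

```bash
python3 - <<'E'
from h import *
p=np.load("w1.npz"); w=cloud(p); q=np.load("q.npy")
def reg(u0,u1,v0,v1,z0,z1,n):
    r=w[v0:v1,u0:u1].reshape(-1,3); r=r[(r[:,2]>z0)&(r[:,2]<z1)]
    print(n,len(r),np.median(r,0).round(4),r.min(0).round(3),r.max(0).round(3)); return r
t=reg(370,402,270,305,.168,.2,"tab")
reg(408,430,265,292,.155,.19,"pivot")
reg(366,436,100,172,.2,.27,"plate")
reg(340,392,170,235,.05,.1,"beaker")
l=w[150:325,425:640].reshape(-1,3); l=l[abs(l[:,2]-.157)<.006]
print("lid z",np.median(l[:,2]),cv2.minAreaRect((l[:,:2]*1000).astype(np.float32)))
for n,uv in dict(fr=(434,313),fl=(453,157),br=(609,317)).items():
    T=p["T"]; d=T[:3,:3]@[(uv[0]-p["cx"])/f(p),(uv[1]-p["cy"])/f(p),1]; print(n,(T[:3,3]+d*(.157-T[2,3])/d[2]).round(4))
for x in ((-111,-98,157),(-111,98,157),(111,-98,157)): print(can2w(q,x).round(4))
E
```

```text
tab 234 [ 0.4923 -0.0297  0.184 ] [ 0.482 -0.036  0.168] [ 0.503 -0.027  0.191]
pivot 371 [ 0.5323 -0.0241  0.1643] [ 0.521 -0.039  0.155] [ 0.547 -0.015  0.169]
plate 4059 [0.5031 0.1424 0.2312] [0.471 0.111 0.209] [0.541 0.171 0.252]
beaker 872 [0.4927 0.0338 0.0775] [0.453 0.014 0.05 ] [0.519 0.081 0.087]
lid z 0.15755451701371057 ((670.2019653320312, 5.270057678222656), (210.81719970703125, 248.09271240234375), 83.13582611083984)
fr [ 0.5541 -0.0812  0.157 ]
fl [0.5769 0.112  0.157 ]
br [ 0.7769 -0.1103  0.157 ]
[ 0.5565 -0.0879  0.157 ]
[0.578  0.1069 0.157 ]
[ 0.7772 -0.1122  0.157 ]
```

>>> jog_arm(
  deltas=[
    [0,-2.8,3.7,2,0,0,0],
    [0,-5.6,7.3,5,0,0,0],
    [0,-5.6,7.3,9,0,0,0],
    [0,-5.6,7.3,13,0,0,0],
    [0,-5.6,7.3,16.5,0,0,0],
    [0,-5.6,7.3,19.5,0,0,0],
    [0,-5.6,7.3,21.2,0,0,0],
    [0,-5.6,7.3,22.1,0,0,0],
    [0,-5.6,7.3,22.1,0,0,0],
    [0,-5.6,7.3,22.1,0,0,0],
  ],
)

```text
time: 3.6
ee_pos: [0.4918, 0.0143, 0.1832]
orientation: [[0.1, 0.995, 0.001], [0.995, -0.1, 0.0], [0.0, 0.001, -1.0]]
ft_force: [0.8, -0.1, 0.5]
gripper_width: 0.005
gripper_force: 0.0
```

```bash
python3 - <<'E'
from h import *
s=bot.sense(); P=np.array(s["ee_pos"]);R=np.array(s["orientation"]); print(P.round(4))
for x in ([.492,-.010],[.491,-.020],[.490,-.030],[.492,-.039],[.496,-.047],[.500,-.053],[.505,-.059],[.511,-.063]): print((R.T@(np.array([*x,.183])-P)*100).round(1))
p=bot.capture("wrist"); cv2.imwrite("pics/w2.png",p["color"][100:480,100:600]); 
E
```

```text
[0.4918 0.0143 0.1832]
[-2.4  0.3  0. ]
[-3.4  0.3  0. ]
[-4.4  0.3  0. ]
[-5.3  0.6  0. ]
[-6.1  1.   0. ]
[-6.6  1.5  0. ]
[-7.2  2.   0. ]
[-7.5  2.7  0. ]
```

View pics/w2.png

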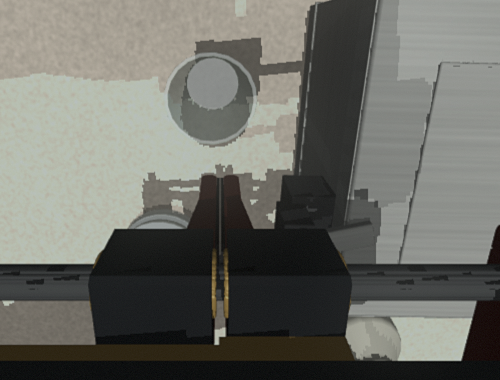

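The fingers, at crop (220,200), hang free in front of the can on the +y side of the tab, with the bracket at (305,200). Now I'll push the tab round.

>>> jog_arm(
  deltas=[
    [0,-1.5,0.2,0,0,0,0],
    [0,-2.4,0.3,0,0,0,0],
    [0,-3.4,0.3,0,0,0,0],
    [0,-4.4,0.3,0,0,0,0],
    [0,-5.3,0.6,0,0,0,0],
    [0,-6.1,1.0,0,0,0,0],
    [0,-6.6,1.5,0,0,0,0],
    [0,-7.2,2.0,0,0,0,0],
    [0,-7.4,2.4,0,0,0,0],
    [0,-7.4,2.4,0,0,0,0],
  ],
)

```text
time: 4.9
ee_pos: [0.5082, -0.0621, 0.1825]
orientation: [[0.1, 0.995, 0.0], [0.995, -0.1, -0.0], [-0.0, 0.0, -1.0]]
ft_force: [-0.1, -0.5, 0.6]
gripper_width: 0.006
gripper_force: 0.0
```

```bash
python3 - <<'E'
from h import *
p=bot.capture("side"); cv2.imwrite("pics/s3.png",cv2.resize(p["color"][200:320,280:440],(800,600),interpolation=cv2.INTER_CUBIC))
E
```

```text
(no output)
```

View pics/s3.png

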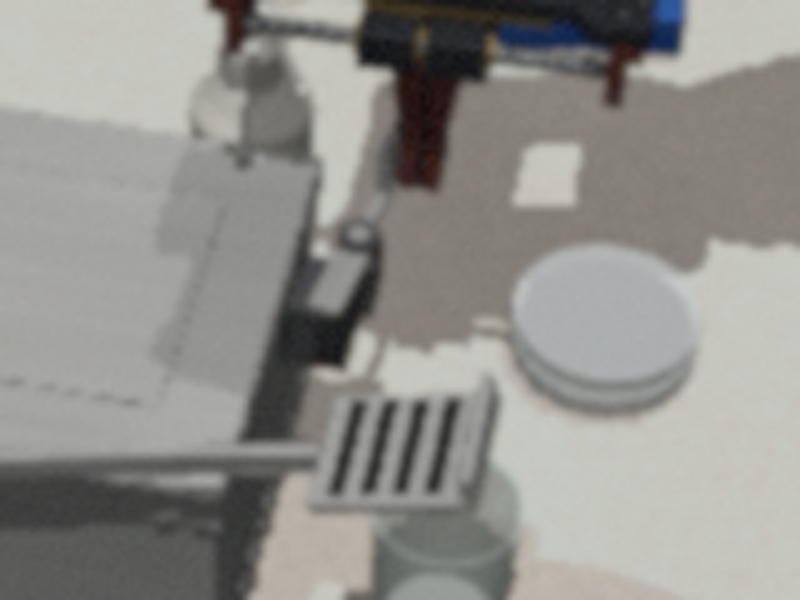

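The catch bar now lies along the lid's front edge, with the pivot at (357,235) and the tongue at (335,290). It's well clear of the lid, at roughly 1.4 rad. Next I'll move above the press plate and turn so the camera faces the robot.

>>> jog_arm(
  deltas=[
    [0,0,-2,0,0,0,0],
    [0,0,-3,-3,0,0,-10],
    [0,0,-3,-8,0,0,-20],
    [0,1,-3,-12,0,0,-30],
    [0,5,-3,-13,0,0,-40],
    [0,9,-3,-13,0,0,-50],
    [0,13,-2.8,-13,0,0,-60],
    [0,17,-2.8,-13,0,0,-70],
    [0,20,-2.8,-13,0,0,-80],
    [0,20,-2.8,-12,0,0,-90],
  ],
)

```text
time: 6.2
ee_pos: [0.5004, 0.1421, 0.303]
orientation: [[-0.996, 0.091, 0.002], [0.091, 0.996, 0.001], [-0.002, 0.001, -1.0]]
ft_force: [0.1, -0.1, -0.4]
gripper_width: 0.006
gripper_force: 0.0
```

```bash
python3 - <<'E'
from h import *
s=bot.sense(); print(np.round(s["ee_pos"],4),np.round(s["joints"],0))
p=bot.capture("side"); w=cloud(p); r=w[270:310,335:385].reshape(-1,3); r=r[(r[:,2]>.205)&(r[:,2]<.26)]
print(r.min(0),r.max(0),np.median(r,0)); cv2.imwrite("pics/s4.png",cv2.resize(p["color"][160:340,240:480],(800,600)))
E
```

```text
[0.5004 0.1421 0.303 ] [ 15.  11. 103.   0.  66. -70.]
[0.47345701 0.11079602 0.20563047] [0.5548755  0.17163999 0.25252766] [0.50787465 0.14401655 0.22971332]
```

View pics/s4.png

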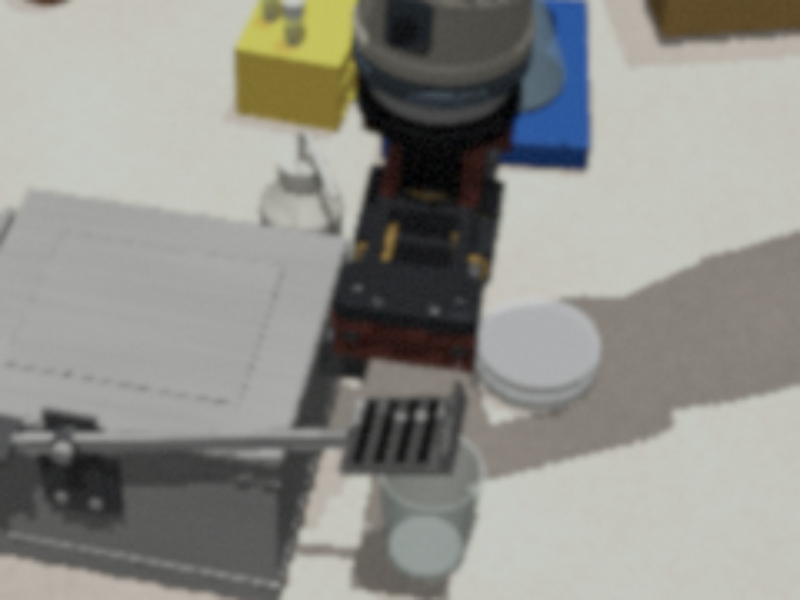

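The gripper is above the plate, which is at crop (405,435), and clear all round. Pressing down now.

>>> jog_arm(
  deltas=[
    [0,-0.1,0,3,0,0,0],
    [0,-0.1,0,5,0,0,0],
    [0,-0.1,0,6.5,0,0,0],
    [0,0.1,0,8,0,0,0],
    [0,0.2,0,9.5,0,0,0],
    [0,0.3,0,11,0,0,0],
    [0,0.3,0,12.3,0,0,0],
    [0,0.2,0,13.4,0,0,0],
    [0,0,0,14.3,0,0,0],
    [0,-0.2,0,15,0,0,0],
  ],
)

```text
time: 7.5
ee_pos: [0.4993, 0.1396, 0.1524]
orientation: [[-0.995, 0.102, -0.006], [0.102, 0.995, -0.0], [0.005, -0.001, -1.0]]
ft_force: [-10.5, 1.2, 10.3]
gripper_width: 0.006
gripper_force: 5.9
```

>>> jog_arm(
  deltas=[
    [0,0,0,0.4,0,0,0],
    [0,0,0,0.8,0,0,0],
    [0,0,0,1.2,0,0,0],
    [0,0,0,1.6,0,0,0],
    [0,0,0,1.8,0,0,0],
    [0,0,0,2.0,0,0,0],
    [0,0,0,2.2,0,0,0],
    [0,0,0,2.4,0,0,0],
    [0,0,0,2.4,0,0,0],
    [0,0,0,2.4,0,0,0],
  ],
)

```text
time: 8.75
ee_pos: [0.5025, 0.1393, 0.1294]
orientation: [[-0.995, 0.102, 0.001], [0.102, 0.995, -0.0], [-0.001, -0.0, -1.0]]
ft_force: [-1.7, -3.1, 7.0]
gripper_width: 0.003
gripper_force: 3.5
```

>>> jog_arm(
  deltas=[
    [0,0,0,0.1,0,0,0],
    [0,0,0,0.2,0,0,0],
    [0,0,0,0.3,0,0,0],
    [0,0,0,0.4,0,0,0],
    [0,0,0,0.4,0,0,0],
    [0,0,0,0.4,0,0,0],
    [0,0,0,0.4,0,0,0],
    [0,0,0,0.4,0,0,0],
    [0,0,0,0.4,0,0,0],
    [0,0,0,0.4,0,0,0],
  ],
)

```text
time: 10.0
ee_pos: [0.5031, 0.1393, 0.1263]
orientation: [[-0.995, 0.102, 0.003], [0.102, 0.995, -0.0], [-0.003, -0.0, -1.0]]
ft_force: [-2.5, -4.2, 15.0]
gripper_width: 0.003
gripper_force: 7.8
```

```bash
python3 - <<'E'
from h import *
p=bot.capture("side"); cv2.imwrite("pics/s5.png",cv2.resize(p["color"][130:370,180:500],(800,600)))
E
```

```text
(no output)
```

View pics/s5.png

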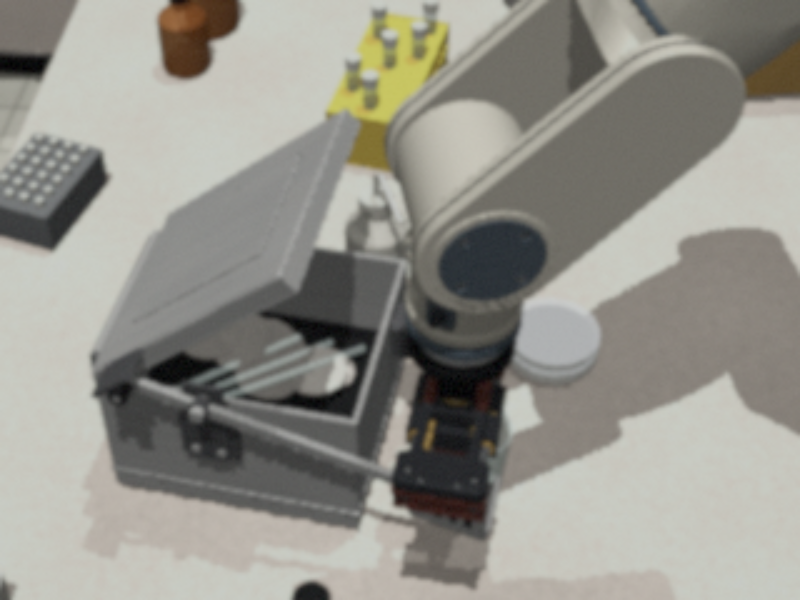

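The lid stands open on the lever, with its front edge near (345,125) and clear of the arm. I'll press a little more to be sure the lever is on its stop.

>>> jog_arm(
  deltas=[
    [0,0,0,0.1,0,0,0],
    [0,0,0,0.2,0,0,0],
    [0,0,0,0.3,0,0,0],
    [0,0,0,0.4,0,0,0],
    [0,0,0,0.4,0,0,0],
    [0,0,0,0.4,0,0,0],
    [0,0,0,0.4,0,0,0],
    [0,0,0,0.4,0,0,0],
    [0,0,0,0.4,0,0,0],
    [0,0,0,0.4,0,0,0],
  ],
)

```text
time: 11.3
ee_pos: [0.5036, 0.1392, 0.1242]
orientation: [[-0.995, 0.102, 0.004], [0.102, 0.995, -0.0], [-0.004, 0.0, -1.0]]
ft_force: [-8.8, -7.6, 36.4]
gripper_width: 0.008
gripper_force: 18.2
```

>>> jog_arm(
  deltas=[
    [0,0,0,-0.1,0,0,0],
    [0,0,0,-0.15,0,0,0],
    [0,0,0,-0.15,0,0,0],
    [0,0,0,-0.15,0,0,0],
    [0,0,0,-0.15,0,0,0],
    [0,0,0,-0.15,0,0,0],
    [0,0,0,-0.15,0,0,0],
    [0,0,0,-0.15,0,0,0],
    [0,0,0,-0.15,0,0,0],
    [0,0,0,-0.15,0,0,0],
  ],
)

```text
time: 12.55
ee_pos: [0.5034, 0.1392, 0.125]
orientation: [[-0.995, 0.102, 0.004], [0.102, 0.995, -0.0], [-0.004, -0.0, -1.0]]
ft_force: [-6.6, -7.1, 28.4]
gripper_width: 0.003
gripper_force: 14.3
```

```bash
python3 -c "
from cell import bot
print(bot.finish_job())"
```

```text
the job is handed in; nothing more can be done
None
```

I turned the catch clear (about 1.4 rad by eye) and pressed the lever down onto its stop, then handed in at about 12.6 s while holding it there at about 28 N, with the lid open on the lever alone and no sign of contact with the lid or anything around the can.

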